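# Shut the paint case and lock its hasp

## Task

Lock up the slant-front paint case so that it can be carried: shut its lid fully, swing the hasp strap down over the brass turn-catch on the sloping front until the strap lies flat, then give the catch a quarter turn, either way, so that its wing stands square across the strap and holds it. Leave the pots and the tape roll round the case where they stand, and let go of everything.

Things in the scene. Friction and masses are not known exactly. Their poses are not given: they have to be found in the camera images.
- case: Dark blue flight case, its front turned to the robot's right, fixed; 205 mm deep (x, front to back), 240 wide (y, to its left), 115 high when shut. Origin: centre of underside. Front (x, z in mm): (-102.5, 0) up to (-102.5, 18), then a slope at 40 degrees to the horizontal up to the lid's ridge (13, 115), behind it a flat level top. The lid begins at z = 76.
- case_front (a point): Where the catch's axis meets the slope: x = -57.9, y = 0, z = 55.4 mm in the case's frame; axes as the case's. The slope's outward normal is (-0.643, 0, 0.766) and its uphill direction (0.766, 0, 0.643) in the case's frame, so a tool square to the slope leans 40 degrees from vertical.
- lid (a joint): Lid angle (rad); 0 = shut (stop), positive = front raised, at most 1.15; starts at 0.6 to 1.0. Its hinge line runs along the case's y at x = 102.5, z = 76 mm. A stiff hinge: it stays wherever it is left; about 5 N near the ridge pushes it shut, all the way down. While it is open the hasp strap stands off the middle of its front: push on the flat top about 85 mm to one side of the middle.
- lid_top (a point): Point on the middle line (y = 0) of the lid's flat top, 78 mm in front of the hinge line and, when shut, 39 mm above it; the ridge is 11 mm further forward. Moves with the lid. Axes: as the case's when shut.
- hasp (a joint): Angle (rad) of the steel hasp strap about its pin on the lid's slope; 0 = flat down the slope over the catch (stop), pi/2 = square off the slope, at most 2.2; starts at 1.4 to 2.0, standing up. A stiff pin: it stays where it is left, about 1 N at its end moves it. Strap: 108 mm from pin to end, 50 wide, 4 thick. It seats only while the catch's wing lies along its slot.
- hasp_pin (a point): Middle of the hasp's pin, which runs along the case's y; with the lid shut at x = -21.3, z = 92.7 mm in the case's frame, 5 mm off the slope and 52 mm uphill of the catch's axis. The strap's middle plane passes through it. The strap's slot, 18 mm wide, runs from 30 to 80 mm from the pin; from 80 mm to the rolled end the strap is whole.
- hasp_end (a point): Middle of the strap's whole end part, where to press it: on its outer face (upper when flat, then 7 mm off the slope), 92 mm from the pin. Axes of the strap: x from the end to the pin, y along the pin, z out of the outer face.
- catch (a joint): Angle (rad) of the brass turn-catch about its axis, which stands square to the slope; 0 = wing along the slope, in line with the hasp's slot (starts within 0.12 of it), +-pi/2 = across, positive = anticlockwise seen from outside. Turns either way up to 1.6 (stops) with 0.05 N m and stays where it is left.
- catch_wing (a point): Centre of the catch's brass wing, on the axis, 19 mm off the slope: a flat bar 32 mm long, 10 mm thick and 20 mm high (from 9 to 29 mm off the slope), on a round neck 10 mm across. Axes: x along the wing (uphill at 0), y through its thickness, z out of the slope.
- pot_teal: Bystander: teal screw pot with a red lid, 62 mm across, 64 mm high, close behind the case. Origin: centre of its underside.
- pot_red: Bystander: white screw pot with a red lid, 62 mm across, 68 mm high, close to the case's right side (its far side from the robot). Origin: centre of its underside.
- tape_roll: Bystander: roll of masking tape lying flat, 104 mm across, 24 mm high, in front of the case. Origin: centre of its underside.

How it is judged:
By the outcome, as a careful person would: the job done as asked, in the order asked, and still so for the second after the job is handed in, with the robot touching nothing.
It also fails if it takes over 56 s, if anything falls off the work surface, if the arm or the gripper's body presses on something with over 40 N, if the wrist force passes 120 N, or if a joint passes its speed limit or range.

## Robot

A 7-joint arm with a two-finger parallel gripper is mounted at the origin on a cart in front of the work surface, level with it; the furniture and walls round the work are solid. World frame = base frame: x ahead of the robot, y to its left, z up, the work surface at z = 0. Lengths are in m, angles in rad, forces in N, time in s.
With the tool pointing down it reaches from about 0.4 to 0.875 m from the base axis. Payload 6.5 kg.
Tool frame: the origin (TCP) lies at the very end of the fingers, on their centre line; the grasp point (between the pads) lies 19 mm behind it (bot.tcp_to_grasp is the distance from the TCP to the grasp point, in m); z points along the fingers, y is the line along which they close (so a half turn about z gives the same grasp; the last joint's range is limited). The gripper opens to 85 mm and grips with 20 to 120 N. Pads are 22 mm wide; open, the fingers measure 114 mm over their backs; the gripper's body (76 mm by 85 mm) begins 54 mm behind the grasp point. The pads swing forward as they close: fully open they stand 13 mm farther back than shut.
Start: joints at [-1.402, 0.536, -0.004, 1.538, 0.003, 1.067, -0.071], TCP at [0.151, 0.632, 0.231] pointing down, gripper open.
Joint ranges: [-2.7, 2.7], [-0.37, 2.16], [-1.27, 1.26], [0.24, 2.4], [-1.31, 4.45], [0.19, 1.91], [-2.76, 2.76]. Speed limits (rad/s): [2.39, 2.39, 3.14, 3.14, 3.14, 3.14, 3.14].

## Interface

Orientations are given as a unit quaternion [x, y, z, w].
In Python, from cell import bot, optics, sense gives the robot as it stands (bot), with the cameras (optics) and the readings as plain functions.
- The arm moves only by the shell command python3 nudge.py 'ROWS'. ROWS is a JSON list of rows, 1 to 20 of them, each an object with the fields drx, dry, drz (a rotation vector in normalised numbers (1 is pi rad)), dx, dy, dz (the shift in parts of the range, where 1.0 means 1 m), aperture (the finger opening in m); a field left out counts as zero (the opening has to be given); each row is the pose to reach, as a shift and turn from the pose commanded when the command began, along the tool's axes at that moment; what a row does not reach only later rows make up. A row lasts 1/8 s, in which the tool goes at most 0.0625 m and 0.188 rad, less where a joint would pass 70% of its speed; a pose out of reach is approached as far as the arm can. The fingers move at their own pace and stop on an object; the grip force is fixed at half the most. Time passes only in rows, so rows that do not move let the fingers close. It prints the time, the measured TCP pose, the force, the opening and the grip force at its end. Input that does not fit is refused with a message, and nothing moves.
- sense(): the state, without advancing time (a new reading comes with each control period).
- optics.capture(name): name is "scene" or "top"; returns the picture (384x512x3 uint8, blue, green, red); there is no depth.
- optics.camera_model(name): a dict with "intrinsics" (3x3 intrinsics, pixels), "dist" ([k1, k2, p1, p2, k3] as OpenCV has them; the pictures are not rectified), "world_from_camera" (4x4, takes a point from camera to world coordinates). Camera axes: x right, y up, looking along -z (the intrinsics and any distortion apply to the point x, -y, -z); pixel columns grow to the right and rows downward; lengths in m; the calibration is good to about 2 mm. A picture is of the moment at which its call begins. camera_model takes no time and is no camera call.
- bot.finish_job(): hands the job in; it is judged then, once.
The state is a dict: "time_s": time; "joint_pos": joint angles; "dq": joint speeds; "effort": joint torques, N m; "tool_pos": TCP position; "ee_rot": TCP orientation; "ft_force": force on the tool from outside, world axes, zero at the start; "wrist_torque": the same for the moment, N m; "grip_width": finger opening in m; "finger_force": force on a finger pad.
Only numpy, scipy, OpenCV 4.12 (cv2) and the standard library are available. Lean on these libraries where they do the work, as an engineer would, in place of code of your own. Each camera call takes 0.05 s, during which the arm holds its last target. There are 200 camera calls.

## Working session

There is one attempt and no reset: what is moved stays moved. The work goes in short steps, Python scripts to look and compute and a shell command to move; the robot and the scene stay as the last step left them, time stands still between calls to the robot, and variables do not carry over. Pictures are saved under pics/ and viewed, at most 10 in all, crops included, and the job is handed in when it is done.

```bash
mkdir -p pics; ls; python3 - <<'E'
from cell import bot, optics, sense
import cv2,numpy as np
for n in("scene","top"):
    cv2.imwrite(f"pics/{n}0.png",optics.capture(n)); m=optics.camera_model(n); print(n,np.round(m["intrinsics"],1).tolist(),m["dist"],np.round(m["world_from_camera"],4).tolist())
s=sense(); print(s["tool_pos"],s["ee_rot"],s["time_s"])
E
```

```text
cell.py
nudge.py
pics
scene [[365.8, 0.0, 252.6], [0.0, 365.8, 188.1], [0.0, 0.0, 1.0]] [-0.10199727  0.          0.          0.          0.        ] [[0.943, -0.2887, 0.1654, 0.7198], [0.3327, 0.825, -0.4569, -0.2525], [-0.0046, 0.4858, 0.874, 0.8327], [0.0, 0.0, 0.0, 1.0]]
top [[455.3, 0.0, 255.9], [0.0, 455.3, 184.7], [0.0, 0.0, 1.0]] [-0.18713756  0.          0.          0.          0.        ] [[0.024, 0.991, -0.132, 0.4799], [-0.9997, 0.0238, -0.0032, 0.1428], [-0.0, 0.132, 0.9912, 1.0072], [0.0, 0.0, 0.0, 1.0]]
[0.15110179 0.6316088  0.23047478] [ 1.17081850e-01  9.93121954e-01 -7.90427299e-04 -2.45425894e-05] 0.1
```

View pics/scene0.png

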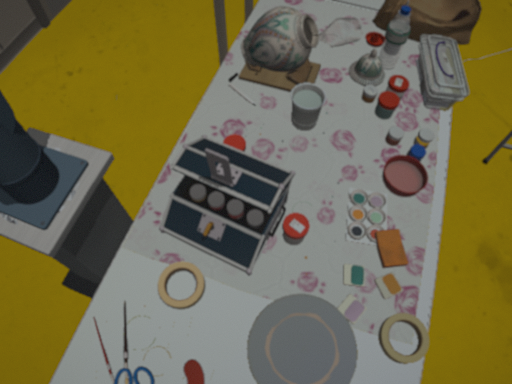

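View pics/top0.png

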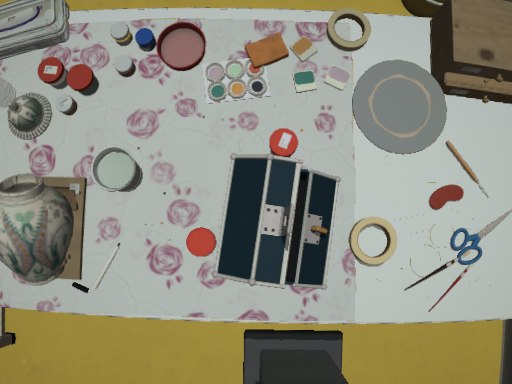

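The case's front faces −y (right in the top view), with its lid part open and the hasp standing. The catch is near top (318,230). I'll make enlarged crops so I can pick keypoints.

```bash
python3 - <<'E'
import cv2
a=cv2.imread("pics/top0.png")[145:295,180:380]; cv2.imwrite("pics/t1.png",cv2.resize(a,None,fx=4,fy=4,interpolation=cv2.INTER_CUBIC))
a=cv2.imread("pics/scene0.png")[130:275,150:320]; cv2.imwrite("pics/s1.png",cv2.resize(a,None,fx=4,fy=4,interpolation=cv2.INTER_CUBIC))
E
```

```text
(no output)
```

View pics/t1.png

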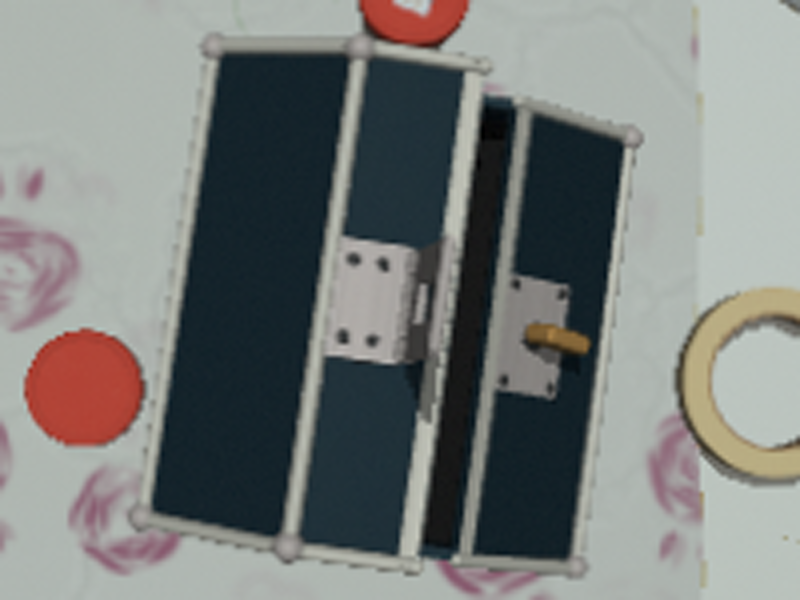

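View pics/s1.png

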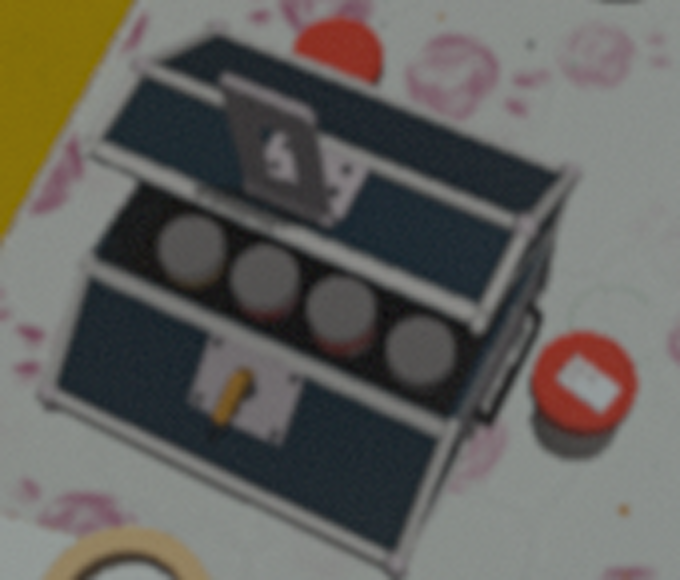

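In the top crop, the lid ridge corners are (359,47) and (288,546), and the wing runs (530,335)–(588,343). In the scene crop, the strap end corners are (223,77) and (315,113). Next I'll fit the case pose and joint angles from both views together.

```bash
cat > h.py <<'E'
import numpy as np, cv2, json
from scipy.spatial.transform import Rotation as R
from scipy.optimize import least_squares
from cell import bot, optics, sense
def proj(n,P):
    m=optics.camera_model(n); T=np.linalg.inv(m["world_from_camera"]); c=(np.asarray(P)@T[:3,:3].T+T[:3,3])*[1,-1,-1]
    return cv2.projectPoints(c,np.zeros(3),np.zeros(3),np.array(m["intrinsics"]),np.array(m["dist"]))[0][:,0]
N=np.array([-.643,0,.766]);U=np.array([.766,0,.643]);H=np.array([.1025,0,.076]);CF=np.array([-.0579,0,.0554])
PIN=np.array([-.0213,0,.0927])
def lidp(p,l): return H+R.from_rotvec([0,l,0]).apply(np.asarray(p)-H)   # front (-x) raised: +y turn
def strap(d,y,off,a,l):
    D=-np.cos(a)*U+np.sin(a)*N; O=np.cos(a)*N+np.sin(a)*U
    return lidp(PIN+d*D+off*O+[0,y,0],l)
def wing(s,off,c): return CF+off*N+s*(np.cos(c)*U+np.sin(c)*np.array([0,1,0]))
def W(q,p): return R.from_rotvec([0,0,q[2]]).apply(p)+[q[0],q[1],0]
E
cat > fit.py <<'E'
from h import *
top=[('L',(.1025,-.12,.115),213,46),('L',(.1025,.12,.115),139,515),('L',(.013,-.12,.115),359,47),('L',(.013,.12,.115),288,546),
('L',(-.0335,-.12,.076),487,66),('L',(-.0335,.12,.076),415,566),('B',(-.1025,-.12,.018),633,137),('B',(-.1025,.12,.018),577,567),
('B',(-.0335,-.12,.076),521,101),('B',(-.0335,.12,.076),463,562),('S',(.108,-.025),452,245),('S',(.108,.025),436,375),('C',(.016,),530,335),('C',(-.016,),588,343)]
sc=[('L',(.013,.12,.115),143,66),('L',(.013,-.12,.115),525,222),('L',(.1025,.12,.115),215,28),('L',(.1025,-.12,.115),570,172),
('L',(-.0335,.12,.076),95,152),('L',(-.0335,-.12,.076),478,325),('B',(-.0335,.12,.076),90,265),('B',(-.0335,-.12,.076),450,428),
('B',(-.1025,.12,.018),48,395),('B',(-.1025,-.12,.018),398,563),('S',(.108,.025),223,77),('S',(.108,-.025),315,113)]
def pt(q,k,p):
    if k=='L': r=lidp(p,q[3])
    elif k=='B': r=np.array(p)
    elif k=='S': r=strap(p[0],p[1],0,q[4],q[3])
    else: r=wing(p[0],.029,q[5])
    return W(q,r)
def res(q):
    o=[]
    for n,L,(u0,v0) in(("top",top,(180,145)),("scene",sc,(150,130))):
        uv=proj(n,[pt(q,k,p) for k,p,_,_ in L])
        o.append(uv-np.array([[u0+a/4-.4,v0+b/4-.4] for _,_,a,b in L]))
    return np.vstack(o).ravel()
s=least_squares(res,[.4,.08,1.6,.7,1.6,0],loss='soft_l1')
q=s.x; print("x y yaw lid hasp catch",q.round(4)); print(res(q).reshape(-1,2).round(1).tolist())
json.dump(list(q),open("q.json","w"))
print("catchfront",W(q,CF),"lidtop -85 now",W(q,lidp([.0245,-.085,.115],q[3])),"shut",W(q,[.0245,-.085,.115]))
E
python3 fit.py
```

```text
x y yaw lid hasp catch [0.5236 0.0832 1.4512 0.6303 1.5708 0.0019]
[[0.0, -0.5], [0.4, 1.6], [-0.1, -0.9], [-0.7, 1.5], [-0.7, -0.7], [0.0, 0.9], [-0.8, -0.7], [-0.7, 0.8], [-0.5, -0.5], [-1.6, 0.1], [-0.2, -2.6], [-0.4, -4.6], [5.3, 0.2], [1.1, 0.1], [-1.0, 0.0], [0.6, 1.8], [-0.2, 0.5], [0.6, 1.0], [-3.1, -0.2], [0.2, 0.2], [-1.0, -1.8], [0.8, -0.3], [-0.9, -0.5], [0.2, 0.8], [-1.2, -0.1], [-0.8, 0.6]]
catchfront [0.51664298 0.02572052 0.0554    ] lidtop -85 now [0.61539794 0.13509479 0.15347931] shut [0.61086704 0.0973905  0.115     ]
```

Units first: turns go in shares of pi rad. So 1.456 rad is 0.4635.

```bash
cat >> h.py <<'E'
def rel(Rt,pt):
    s=sense(); R0=R.from_quat(s["ee_rot"])
    print(np.r_[(R0.inv()*Rt).as_rotvec(),R0.inv().apply(np.array(pt)-s["tool_pos"])].round(4).tolist())
def caseR(q,lean):  # tool x=case x, y=-case y, z down; lean=rotation about case y, tip toward uphill
    return R.from_rotvec([0,0,q[2]])*R.from_rotvec([0,-lean,0])*R.from_matrix(np.diag([1.,-1,-1]))
E
python3 nudge.py '[{"dz": -0.06, "aperture": 0}, {"dz": -0.12, "aperture": 0}, {"dz": -0.17, "aperture": 0}, {"drz": 0.4635, "dx": -0.569, "dy": -0.385, "dz": -0.15, "aperture": 0}, {"drz": 0.4635, "dx": -0.569, "dy": -0.385, "dz": -0.15, "aperture": 0}, {"drz": 0.4635, "dx": -0.569, "dy": -0.385, "dz": -0.15, "aperture": 0}, {"drz": 0.4635, "dx": -0.569, "dy": -0.385, "dz": -0.15, "aperture": 0}, {"drz": 0.4635, "dx": -0.569, "dy": -0.385, "dz": -0.15, "aperture": 0}, {"drz": 0.4635, "dx": -0.569, "dy": -0.385, "dz": -0.15, "aperture": 0}, {"drz": 0.4635, "dx": -0.569, "dy": -0.385, "dz": -0.15, "aperture": 0}, {"drz": 0.4635, "dx": -0.569, "dy": -0.385, "dz": -0.15, "aperture": 0}, {"drz": 0.4635, "dx": -0.569, "dy": -0.385, "dz": -0.15, "aperture": 0}, {"drz": 0.4635, "dx": -0.569, "dy": -0.385, "dz": -0.15, "aperture": 0}, {"drz": 0.4635, "dx": -0.569, "dy": -0.385, "dz": -0.15, "aperture": 0}, {"drz": 0.4635, "dx": -0.569, "dy": -0.385, "dz": -0.1, "aperture": 0}, {"drz": 0.4635, "dx": -0.569, "dy": -0.385, "dz": -0.05, "aperture": 0}, {"drz": 0.4635, "dx": -0.569, "dy": -0.385, "dz": 0.01, "aperture": 0}, {"drz": 0.4635, "dx": -0.569, "dy": -0.385, "dz": 0.03, "aperture": 0}]'
python3 - <<'E'
from h import *
q=json.load(open("q.json")); s=sense(); print(np.round(s["joint_pos"],3),s["ft_force"])
for l in(q[3],.4,.2,0,-.03): print(W(q,lidp([.0245,-.085,.115],l)).round(4)); rel(caseR(q,0),W(q,lidp([.0245,-.085,.115],l)))
E
python3 nudge.py '[{"dx": 0.01, "dy": 0.002, "dz": 0.035, "aperture": 0}, {"dx": 0.008, "dy": 0.002, "dz": 0.045, "aperture": 0}, {"dy": 0.002, "dz": 0.051, "aperture": 0}, {"dx": -0.006, "dy": 0.002, "dz": 0.056, "aperture": 0}, {"dx": -0.012, "dy": 0.002, "dz": 0.062, "aperture": 0}, {"dx": -0.018, "dy": 0.002, "dz": 0.068, "aperture": 0}, {"dx": -0.023, "dy": 0.002, "dz": 0.074, "aperture": 0}, {"dx": -0.027, "dy": 0.002, "dz": 0.08, "aperture": 0}, {"dx": -0.028, "dy": 0.002, "dz": 0.083, "aperture": 0}, {"dx": -0.028, "dy": 0.002, "dz": 0.085, "aperture": 0}, {"dx": -0.028, "dy": 0.002, "dz": 0.085, "aperture": 0}]'
```

```text
time_s: 3.72
tool_pos: [0.6135, 0.0975, 0.116]
ee_rot: [0.748, 0.664, -0.0, -0.0]
ft_force: [-0.6, 0.0, 0.7]
grip_width: 0.0
finger_force: 0.0
```

```bash
python3 nudge.py '[{"dz": 0.002, "aperture": 0}, {"dz": 0.004, "aperture": 0}, {"dz": 0.006, "aperture": 0}, {"dz": 0.006, "aperture": 0}]'
```

```text
time_s: 4.22
tool_pos: [0.6139, 0.0975, 0.1148]
ee_rot: [0.748, 0.663, 0.001, -0.001]
ft_force: [-14.8, -1.7, 38.7]
grip_width: -0.0
finger_force: 19.1
```

```bash
python3 nudge.py '[{"dz": -0.06, "aperture": 0}, {"dx": 0.03, "dz": -0.1, "aperture": 0}, {"dx": 0.08, "dz": -0.1, "aperture": 0}, {"dx": 0.08, "dz": -0.1, "aperture": 0}]'; python3 - <<'E'
from h import *
for n,a in(("top",(170,150)),("scene",(150,130))):
    im=optics.capture(n); cv2.imwrite(f"pics/{n}2.png",im)
t=cv2.imread("pics/top2.png")[150:300,200:350]; s=cv2.imread("pics/scene2.png")[130:280,150:300]
o=cv2.resize(np.hstack([t,s])[:, :300],(800,400),interpolation=cv2.INTER_CUBIC); cv2.imwrite("pics/c2.png",o)
E
```

```text
time_s: 4.72
tool_pos: [0.6227, 0.1836, 0.2103]
ee_rot: [0.746, 0.666, 0.001, -0.001]
ft_force: [-0.4, -0.2, -1.5]
grip_width: -0.0001
finger_force: 0.0
```

View pics/c2.png

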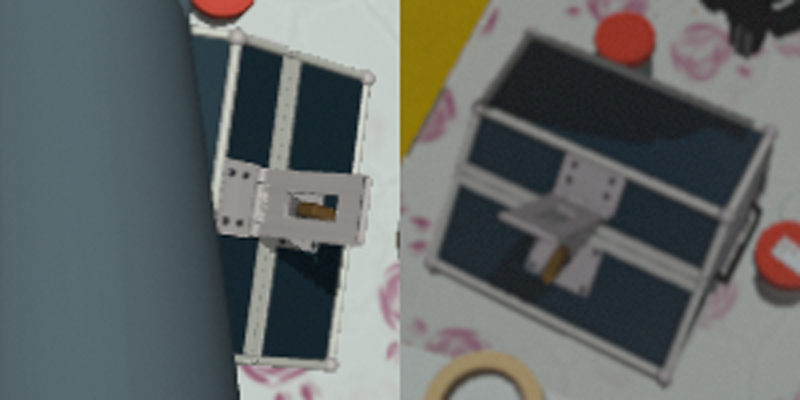

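The lid is shut flush and the strap stands off the slope, its end edge at about (366,210) in the left half. The wing is visible through the slot at about (316,211). I'll refit the strap angle and check the wing.

```bash
python3 - <<'E'
from h import *
q=json.load(open("q.json")); k=800/300
for a in(.8,1.,1.2,1.4,1.57,1.7):
    u=(proj("top",[W(q,strap(.108,y,0,a,0)) for y in(-.025,.025)])-[200,150])*k
    v=(proj("scene",[W(q,strap(.108,y,0,a,0)) for y in(.025,-.025)])-[150,130])*k+[400,0]
    print(a,u.round().tolist(),v.round().tolist())
for o in(.029,.009):
  print("wing",o,((proj("top",[W(q,wing(s,o,0)) for s in(.016,-.016)])-[200,150])*k).round().tolist(),((proj("scene",[W(q,wing(s,o,0)) for s in(.016,-.016)])-[150,130])*k+[400,0]).round().tolist())
print("pts");
for p in([-.02,0,.175],[-.05,0,.16]): rel(caseR(q,0),W(q,p))
for a in(1.4,1.2,1,.8,.6,.4,.2,.1,0): rel(caseR(q,0),W(q,strap(.092,0,.002,a,0)))
E
```

```text
0.8 [[405.0, 187.0], [396.0, 254.0]] [[486.0, 295.0], [540.0, 322.0]]
1.0 [[405.0, 185.0], [396.0, 253.0]] [[484.0, 281.0], [540.0, 308.0]]
1.2 [[399.0, 182.0], [391.0, 251.0]] [[485.0, 262.0], [542.0, 289.0]]
1.4 [[387.0, 178.0], [378.0, 249.0]] [[490.0, 240.0], [547.0, 267.0]]
1.57 [[372.0, 174.0], [363.0, 246.0]] [[496.0, 218.0], [554.0, 245.0]]
1.7 [[358.0, 171.0], [349.0, 244.0]] [[502.0, 201.0], [560.0, 228.0]]
wing 0.029 [[313.0, 209.0], [341.0, 215.0]] [[555.0, 250.0], [544.0, 283.0]]
wing 0.009 [[294.0, 208.0], [322.0, 213.0]] [[565.0, 244.0], [553.0, 277.0]]
pts
[-0.0007, 0.0004, 0.0014, -0.1253, -0.0874, 0.035]
[-0.0007, 0.0004, 0.0014, -0.1553, -0.0875, 0.05]
[-0.0007, 0.0004, 0.0014, -0.1956, -0.0875, 0.0564]
[-0.0007, 0.0004, 0.0014, -0.2063, -0.0875, 0.0713]
[-0.0007, 0.0004, 0.0014, -0.2138, -0.0875, 0.088]
[-0.0007, 0.0004, 0.0014, -0.2179, -0.0875, 0.106]
[-0.0007, 0.0004, 0.0014, -0.2183, -0.0875, 0.1243]
[-0.0007, 0.0004, 0.0014, -0.2151, -0.0875, 0.1424]
[-0.0007, 0.0004, 0.0014, -0.2083, -0.0875, 0.1595]
[-0.0007, 0.0004, 0.0014, -0.2037, -0.0875, 0.1675]
[-0.0007, 0.0004, 0.0014, -0.1983, -0.0874, 0.1749]
```

```bash
python3 - <<'E'
from h import *
q=json.load(open("q.json"))
rel(caseR(q,0),W(q,[-.03,0,.165]))
for a in(1.6,1.4,1.2,1,.8,.6,.4,.2,.1,0,-.03):
    d=.086 if a>.4 else .092-.006*max(a,0)/.4
    print(a,end=' ');rel(caseR(q,.698-max(a,0)/2),W(q,strap(d,0,.002+.011*np.sin(max(a,0)/2),a,0)))
E
```

```text
[-0.0007, 0.0004, 0.0014, -0.1353, -0.0874, 0.045]
1.6 [-0.0006, -0.1016, 0.0014, -0.1722, -0.0875, 0.0437]
1.4 [-0.0007, -0.0016, 0.0014, -0.1864, -0.0875, 0.0548]
1.2 [-0.0007, 0.0984, 0.0014, -0.1981, -0.0875, 0.0687]
1 [-0.0008, 0.1984, 0.0013, -0.2065, -0.0875, 0.0848]
0.8 [-0.0009, 0.2984, 0.0013, -0.2115, -0.0875, 0.1023]
0.6 [-0.0009, 0.3984, 0.0013, -0.2127, -0.0875, 0.1205]
0.4 [-0.001, 0.4984, 0.0012, -0.21, -0.0875, 0.1386]
0.2 [-0.0011, 0.5984, 0.0012, -0.2062, -0.0875, 0.1571]
0.1 [-0.0011, 0.6484, 0.0012, -0.2028, -0.0875, 0.1662]
0 [-0.0011, 0.6984, 0.0011, -0.1983, -0.0874, 0.1749]
-0.03 [-0.0011, 0.6984, 0.0011, -0.1965, -0.0874, 0.177]
```

Scaled: 0.7 rad is 0.2228.

```bash
python3 nudge.py '[{"dx": -0.05, "dy": -0.05, "aperture": 0}, {"dx": -0.1, "dy": -0.087, "aperture": 0}, {"dx": -0.12, "dy": -0.087, "dz": 0.02, "aperture": 0}, {"dx": -0.135, "dy": -0.087, "dz": 0.044, "aperture": 0}, {"dx": -0.155, "dy": -0.087, "dz": 0.044, "aperture": 0}, {"dx": -0.172, "dy": -0.087, "dz": 0.046, "aperture": 0}, {"dx": -0.186, "dy": -0.087, "dz": 0.055, "aperture": 0}, {"dry": 0.0318, "dx": -0.198, "dy": -0.087, "dz": 0.069, "aperture": 0}, {"dry": 0.0637, "dx": -0.206, "dy": -0.087, "dz": 0.085, "aperture": 0}, {"dry": 0.0955, "dx": -0.211, "dy": -0.087, "dz": 0.102, "aperture": 0}, {"dry": 0.1273, "dx": -0.213, "dy": -0.087, "dz": 0.12, "aperture": 0}, {"dry": 0.1592, "dx": -0.21, "dy": -0.087, "dz": 0.139, "aperture": 0}, {"dry": 0.191, "dx": -0.206, "dy": -0.087, "dz": 0.157, "aperture": 0}, {"dry": 0.2069, "dx": -0.203, "dy": -0.087, "dz": 0.166, "aperture": 0}, {"dry": 0.2228, "dx": -0.198, "dy": -0.087, "dz": 0.174, "aperture": 0}, {"dry": 0.2228, "dx": -0.198, "dy": -0.087, "dz": 0.174, "aperture": 0}]'
python3 - <<'E'
from h import *
q=json.load(open("q.json")); rel(caseR(q,.698),W(q,strap(.092,0,.002,0,0))); print(sense()["joint_pos"])
E
```

```text
time_s: 6.82
tool_pos: [0.5124, -0.0104, 0.0349]
ee_rot: [0.704, 0.622, 0.256, -0.228]
ft_force: [-0.0, 0.9, 1.0]
grip_width: -0.0001
finger_force: 0.0
[0.0, -0.0017, -0.0032, 0.0011, -0.0001, 0.0007]
[ 0.33448795  0.79423805  0.01915104  1.94597013 -0.97782178  0.87720466
  1.05401599]
```

```bash
python3 nudge.py '[{"dz": 0.002, "aperture": 0}, {"dz": 0.004, "aperture": 0}, {"dz": 0.005, "aperture": 0}, {"dz": 0.005, "aperture": 0}]'
python3 - <<'E'
from h import *
q=json.load(open("q.json")); rel(caseR(q,.698),W(q,strap(.092,0,.002,0,0)))
E
```

```text
time_s: 7.32
tool_pos: [0.5137, -0.0087, 0.0343]
ee_rot: [0.703, 0.623, 0.257, -0.226]
ft_force: [-7.6, -11.6, 19.1]
grip_width: 0.0
finger_force: 11.3
[0.0024, 0.0001, 0.0004, -0.0, -0.0012, -0.001]
```

```bash
python3 nudge.py '[{"dz": -0.06, "aperture": 0}, {"dx": -0.02, "dz": -0.12, "aperture": 0.04}, {"dx": -0.06, "dz": -0.15, "aperture": 0.04}, {"dx": -0.09, "dz": -0.16, "aperture": 0.04}]'; python3 - <<'E'
from h import *
for n in("top","scene"): cv2.imwrite(f"pics/{n}3.png",optics.capture(n))
t=cv2.imread("pics/top3.png")[170:290,240:360]; s=cv2.imread("pics/scene3.png")[160:280,160:280]
cv2.imwrite("pics/c3.png",cv2.resize(np.hstack([t,s]),(800,400),interpolation=cv2.INTER_CUBIC))
q=json.load(open("q.json")); k=400/120
print(np.round(sense()["joint_pos"],2))
for o in(.029,.009):
  print("wing",o,((proj("top",[W(q,wing(s,o,0)) for s in(.016,-.016)])-[240,170])*k).round().tolist(),((proj("scene",[W(q,wing(s,o,0)) for s in(.016,-.016)])-[160,160])*k+[400,0]).round().tolist())
print("strapend",((proj("top",[W(q,strap(.108,y,.002,0,0)) for y in(.025,-.025)])-[240,170])*k).round().tolist(),((proj("scene",[W(q,strap(.108,y,.002,0,0)) for y in(.025,-.025)])-[160,160])*k+[400,0]).round().tolist())
E
```

```text
time_s: 7.82
tool_pos: [0.4937, -0.1801, 0.0983]
ee_rot: [0.703, 0.624, 0.256, -0.225]
ft_force: [0.5, 0.0, -0.5]
grip_width: 0.0402
finger_force: 0.0
[ 0.51  0.77  0.17  1.76 -0.78  1.17  1.04]
wing 0.029 [[258.0, 195.0], [292.0, 202.0]] [[561.0, 212.0], [546.0, 254.0]]
wing 0.009 [[234.0, 193.0], [269.0, 200.0]] [[572.0, 205.0], [558.0, 247.0]]
strapend [[302.0, 246.0], [312.0, 169.0]] [[511.0, 281.0], [573.0, 312.0]]
```

View pics/c3.png

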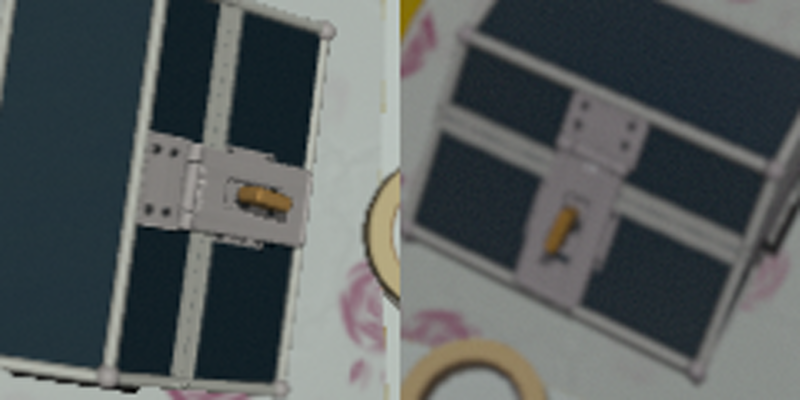

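The strap now lies flat on the slope. The wing pokes through the slot at (264,198) in the left half, within 1–2 px of the prediction. Next I'll grip it.

```bash
python3 - <<'E'
from h import *
q=json.load(open("q.json"))
for o in(.08,.012): rel(caseR(q,.698),W(q,CF+o*N))
E
```

```text
[0.0028, 0.0023, -0.0033, 0.1332, -0.0013, 0.0846]
[0.0028, 0.0023, -0.0033, 0.1334, -0.0015, 0.1526]
```

```bash
python3 nudge.py '[{"dx": 0.05, "dz": 0.02, "aperture": 0.04}, {"dx": 0.1, "dz": 0.06, "aperture": 0.04}, {"dx": 0.133, "dz": 0.085, "aperture": 0.04}, {"dx": 0.133, "dz": 0.085, "aperture": 0.04}, {"dx": 0.133, "dz": 0.085, "aperture": 0.04}]'; python3 - <<'E'
from h import *
q=json.load(open("q.json"))
rel(caseR(q,.698),W(q,CF+.012*N))
E
```

```text
time_s: 8.55
tool_pos: [0.5118, -0.0212, 0.118]
ee_rot: [0.703, 0.624, 0.256, -0.227]
ft_force: [0.5, -0.6, -0.0]
grip_width: 0.0399
finger_force: 0.0
[0.0002, -0.0013, 0.0012, -0.0042, -0.0008, 0.0662]
```

```bash
python3 nudge.py '[{"dx": -0.004, "dy": -0.001, "dz": 0.03, "aperture": 0.04}, {"dx": -0.004, "dy": -0.001, "dz": 0.055, "aperture": 0.04}, {"dx": -0.004, "dy": -0.001, "dz": 0.066, "aperture": 0.04}, {"dx": -0.004, "dy": -0.001, "dz": 0.066, "aperture": 0.04}, {"dx": -0.004, "dy": -0.001, "dz": 0.066, "aperture": 0.02}, {"dx": -0.004, "dy": -0.001, "dz": 0.066, "aperture": 0.008}, {"dx": -0.004, "dy": -0.001, "dz": 0.066, "aperture": 0.008}, {"dx": -0.004, "dy": -0.001, "dz": 0.066, "aperture": 0.008}]'; python3 - <<'E'
from h import *
q=json.load(open("q.json"))
rel(caseR(q,.698),W(q,CF+.012*N)); s=sense();print(s["ft_force"],s["wrist_torque"],s["joint_pos"][6])
E
```

```text
time_s: 9.55
tool_pos: [0.5158, 0.0166, 0.065]
ee_rot: [0.703, 0.623, 0.257, -0.227]
ft_force: [-2.4, -4.8, 6.5]
grip_width: 0.0089
finger_force: 42.3
[0.0017, -0.0012, -0.0006, 0.0009, -0.0002, 0.0012]
[-2.40858782 -4.77458759  6.54304539] [-0.60330895  0.43536557  0.22679191] 0.9977818597381356
```

Scaled: -0.3 rad is -0.0955.

```bash
python3 nudge.py '[{"drz": -0.0318, "aperture": 0.008}, {"drz": -0.0637, "aperture": 0.008}, {"drz": -0.0955, "aperture": 0.008}]'; python3 -c "
from cell import bot, optics, sense
s=sense();print(s['joint_pos'],s['wrist_torque'])"
```

```text
time_s: 9.93
tool_pos: [0.5161, 0.0166, 0.065]
ee_rot: [0.601, 0.722, 0.288, -0.185]
ft_force: [-1.4, -4.1, 5.3]
grip_width: 0.009
finger_force: 42.3
[ 0.33390624  0.72790958 -0.04502658  1.96954011 -0.94646663  0.85132237
  1.27069577] [-0.53886118  0.26516285  0.13079671]
```

Scaled: 1.88 rad is 0.5984.

```bash
python3 nudge.py '[{"drz": 0.0477, "aperture": 0.008}, {"drz": 0.0955, "aperture": 0.008}, {"drz": 0.1432, "aperture": 0.008}, {"drz": 0.191, "aperture": 0.008}, {"drz": 0.2387, "aperture": 0.008}, {"drz": 0.2865, "aperture": 0.008}, {"drz": 0.3342, "aperture": 0.008}, {"drz": 0.382, "aperture": 0.008}, {"drz": 0.4297, "aperture": 0.008}, {"drz": 0.4775, "aperture": 0.008}, {"drz": 0.5252, "aperture": 0.008}, {"drz": 0.573, "aperture": 0.008}, {"drz": 0.5984, "aperture": 0.008}, {"drz": 0.5984, "aperture": 0.008}, {"drz": 0.5984, "aperture": 0.008}]'; python3 - <<'E'
from h import *
q=json.load(open("q.json"))
rel(caseR(q,.698),W(q,CF+.012*N)); s=sense();print(s["ft_force"],s["wrist_torque"],s["joint_pos"][6])
E
```

```text
time_s: 11.8
tool_pos: [0.5149, 0.0175, 0.0656]
ee_rot: [0.937, -0.061, 0.019, -0.343]
ft_force: [-6.0, -3.7, 11.9]
grip_width: 0.0094
finger_force: 43.2
[-0.0029, -0.0026, -1.5803, 0.0008, 0.0002, 0.0012]
[-5.98082276 -3.72642409 11.94462211] [0.18788692 0.85428119 0.60835386] -0.4623684901747467
```

```bash
python3 nudge.py '[{"aperture": 0.03}, {"aperture": 0.04}, {"aperture": 0.04}, {"dz": -0.03, "aperture": 0.04}, {"dz": -0.08, "aperture": 0.04}, {"dz": -0.14, "aperture": 0.04}, {"dy": 0.04, "dz": -0.19, "aperture": 0.04}, {"dy": 0.08, "dz": -0.22, "aperture": 0.04}, {"dy": 0.08, "dz": -0.22, "aperture": 0.04}]'; python3 - <<'E'
from h import *
for n in("top","scene"): cv2.imwrite(f"pics/{n}4.png",optics.capture(n))
t=cv2.imread("pics/top4.png")[130:310,190:390]; s=cv2.imread("pics/scene4.png")[130:310,140:340]
cv2.imwrite("pics/c4.png",cv2.resize(np.hstack([t,s]),(800,360),interpolation=cv2.INTER_CUBIC))
E
```

```text
time_s: 12.92
tool_pos: [0.4895, -0.1884, 0.1807]
ee_rot: [0.938, -0.064, 0.02, -0.341]
ft_force: [0.7, 0.6, -1.1]
grip_width: 0.0399
finger_force: 0.0
```

View pics/c4.png

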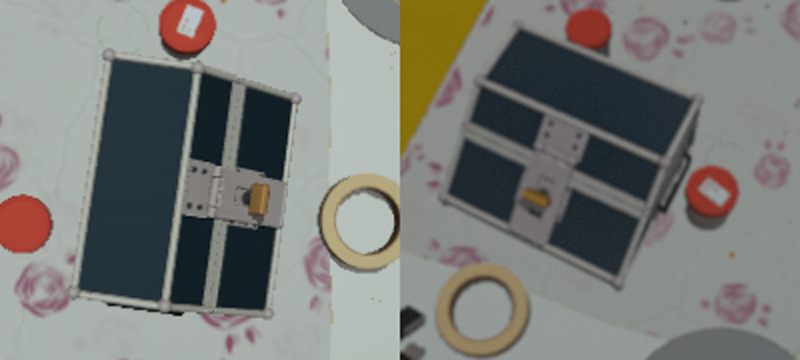

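The wing stands square across the strap at about (259,198) on the left. The lid is shut, the strap is flat, the pots and tape roll are where they were, and the gripper is clear of everything.

```bash
python3 -c "
from cell import bot, optics, sense
print(bot.finish_job())"
```

```text
the job is handed in; nothing more can be done
None
```

The paint case is locked and handed in at about 13 s: lid shut, strap flat, catch turned about 90° across the strap, pots and tape roll left where they stood, and the gripper clear of everything.

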